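# Finish the slat stack and weigh it down with the heavy tin

## Task

These primed screen-frame slats must dry straight: finish the crosswise stack by laying the two loose slats flat across the two nailed ones, square to them and centred on them, one each side of the middle with a gap of about 50 mm between the two. Then heft the three look-alike tins to feel which is by far the heaviest, and stand that one upright on the middle of the stack as a weight, bridging both of the slats you laid. In the end the other two tins must stand upright on the table, and nothing else on the table may be knocked over or pushed away.

Things in the scene. Friction and masses are not known exactly. Their poses are not given: they have to be found in the camera images.
- stack: the started stack, fixed: a thin dark sheet 164 x 150 x 6 mm with two pale nailed slats on it, each 160 x 30 x 20 mm, lying along the stack's x axis with centre lines at y = +55 and -55 mm; their tops are 26 mm above the table. Origin at the centre of the sheet's underside, on the table; z up. The loose slats go across, along the stack's y axis, at about x = +40 and -40 mm
- slat_1: loose plain wooden slat, 160 x 30 x 20 mm thick, 60 g, lying flat on the table. Origin at the centre of its underside, x along its length, z up
- slat_2: loose plain wooden slat, 160 x 30 x 20 mm thick, 60 g, lying flat on the table. Origin at the centre of its underside, x along its length, z up
- tin_a: closed sheet-metal tin with a slightly raised lid that stays on, 110 x 62 x 70 mm high; one of three that look alike. Inside, held in the middle, is a round billet that cannot be seen: one tin in all weighs 0.75 to 0.95 kg, the other two 0.18 to 0.30 kg; which is which changes. Origin at the centre of the underside, x along its 110 mm length, y across its 62 mm width, z up
- tin_b: closed sheet-metal tin with a slightly raised lid that stays on, 110 x 62 x 70 mm high; one of three that look alike. Inside, held in the middle, is a round billet that cannot be seen: one tin in all weighs 0.75 to 0.95 kg, the other two 0.18 to 0.30 kg; which is which changes. Origin at the centre of the underside, x along its 110 mm length, y across its 62 mm width, z up
- tin_c: closed sheet-metal tin with a slightly raised lid that stays on, 110 x 62 x 70 mm high; one of three that look alike. Inside, held in the middle, is a round billet that cannot be seen: one tin in all weighs 0.75 to 0.95 kg, the other two 0.18 to 0.30 kg; which is which changes. Origin at the centre of the underside, x along its 110 mm length, y across its 62 mm width, z up
- tape_1: bystander: roll of brown tape lying flat, 100 mm across, 48 mm high; origin at the centre of its underside
- tape_2: bystander: roll of brown tape lying flat, 100 mm across, 48 mm high; origin at the centre of its underside
- bottle: bystander: amber glass bottle, 64 mm across, 200 mm high; origin at the centre of its underside
- jar: bystander: white jar with a black cap, 60 mm across, 75 mm high; origin at the centre of its underside
- squeegee: bystander: printing squeegee lying flat, wooden grip 200 mm long (y), 30 mm high, about 65 mm wide with its rubber blade; origin under the middle of the grip
- spatula: bystander: ink spatula, about 250 mm long, lying flat along its x axis
Not all that is in view belongs to the job. What is shaped like the tin_b but green or yellow is not meant.

How it is judged:
By the outcome, as a careful person would: the job done as asked, in the order asked, and still so for the second after the job is handed in, with the robot touching nothing.
It also fails if it takes over 72 s, if anything falls off the work surface, if the arm or the gripper's body presses on something with over 40 N, if the wrist force passes 120 N, or if a joint passes its speed limit or range.

## Robot

A 6-joint arm with a two-finger parallel gripper is mounted at the origin on the work surface. World frame = base frame: x ahead of the robot, y to its left, z up, the work surface at z = 0. Lengths are in mm, angles in rad, forces in N, time in s.
With the tool pointing down it reaches from about 400 to 925 mm from the base axis. Payload 12.5 kg.
Tool frame: the origin (TCP) lies midway between the tips of the shut fingers; the grasp point (between the pads) lies 19 mm behind it; z points along the fingers, y is the line along which they close (so a half turn about z gives the same grasp; the last joint's range is limited). The gripper opens to 95 mm and grips with 3 to 60 N. Pads are 20 mm wide; open, the fingers measure 119 mm over their backs; the gripper's body (75 mm by 180 mm) begins 59 mm behind the grasp point.
Start: joints at [-1.396, 0.491, 1.559, -0, 1.092, -0.106], TCP at [173.226, -600.536, 178.461] pointing down, gripper open.
Joint ranges: [-3.1, 3.1], [-0.84, 2.19], [0.05, 2.79], [-1.13, 4.28], [0.06, 2.93], [-2.69, 2.69]. Speed limits (rad/s): [2.22, 2.22, 2.79, 3.14, 3.14, 3.14].

## Interface

Orientations are given as [roll, pitch, yaw] about the fixed x, y, z axes, in that order (R = Rz(yaw) Ry(pitch) Rx(roll)).
In Python, from cell import env gives the robot as it stands.
- The arm moves only by the tool carry_out, never from a script. Its argument "series" is a list of rows, each a list of 4 numbers: the shift along the world's x, y, z normalised to -1 to 1, where 1 is 5 cm, then the turn about the world's z normalised to -1 to 1, where 1 is 6 degrees. In form: [[x, y, z, turn], ...]. A call has exactly 5 rows; each row shifts and turns the commanded pose from where the row before left it; what a row does not reach is not made up. A row lasts 1/10 s, in which the tool goes at most 50 mm and 8.59 degrees, less where a joint would pass 70% of its speed; a pose out of reach is approached as far as the arm can. A call with a number of a shift or a turn outside -1 to 1 is refused whole. A call with a gripper value outside its range is refused whole. "fingers" is the closure, from -1 (fully open) to 1 (shut), set as the call begins (left out, the last holds). The fingers move at their own pace and stop on an object; the grip force is fixed at half the most. Time passes only in rows, so rows that do not move let the fingers close, or fill a call up. It gives the time, the measured TCP pose, the force, the opening and the grip force at its end, in the units of the state.
- env.state(): the state, without advancing time (a new reading comes with each control period).
- env.read_camera(name): name is "scene" or "top"; returns the picture (480x640x3 uint8, red, green, blue); there is no depth.
- env.calibration(name): a dict with "K" (3x3 intrinsics, pixels), "dist" ([k1, k2, p1, p2, k3] as OpenCV has them; the pictures are not rectified), "pose" (4x4, takes a point from camera to world coordinates). Camera axes: x right, y down, z forward; pixel columns grow to the right and rows downward; lengths in mm; the calibration is good to about 2 mm. A picture is of the moment at which its call begins. calibration takes no time and is no camera call.
- env.job_done(): hands the job in; it is judged then, once.
Trained networks look in the newest picture that a camera, given by its name, has taken for a name from the list of things; names that differ only in an ending like _2 or _b are one class to them, and where a whole thing is asked for, a point or a joint stands for the part that bears it (a point fixed in the world has none). Each returns a list of dicts, best first, with "conf" (0 to 1); they miss things now and then, are a little off and sometimes report something else, mostly with a low value. They report only what shows in the picture. A call takes as long as a camera call. They do not tell look-alikes from the thing itself.
- env.look_for(camera, label): "position" ([row, column] as shares, 0 to 1, of the picture: columns of its width, rows of its height, amid what is visible of it).
The state is a dict: "t": time; "joints": joint angles; "qvel": joint speeds; "tau": joint torques, N m; "eef_pos": TCP position; "tcp_rot": TCP orientation; "ft_force": force on the tool from outside, world axes, zero at the start; "moment": the same for the moment, N m; "opening": opening from 0.0 (shut) to 1.0 (fully open); "grip_force": force on a finger pad.
Only numpy, scipy, OpenCV 4.12 (cv2) and the standard library are available. Lean on these libraries where they do the work, as an engineer would, in place of code of your own. Each camera call takes 0.05 s, during which the arm holds its last target. There are 200 camera calls.

## Working session

There is one attempt and no reset: what is moved stays moved. The work goes in short steps, Python scripts to look and compute and a tool call to move; the robot and the scene stay as the last step left them, time stands still between calls to the robot, and variables do not carry over. Pictures are saved under pics/ and viewed, at most 10 in all, crops included, and the job is handed in when it is done.

Besides the shell and the picture viewer there is one more tool, called after "Request:" as name(argument=value, ...) on one line, values as JSON. carry_out: Moves the arm, as the interface text tells. Its arguments: {"type":"object","properties":{"series":{"type":"array","items":{"type":"array","items":{"type":"number","minimum":-1,"maximum":1}}},"fingers":{"type":"number"}},"required":["series"]}

```bash
mkdir -p pics; ls; python3 - <<'E'
from cell import env
import cv2,numpy as np
for n in("scene","top"):
    im=env.read_camera(n); cv2.imwrite(f"pics/{n}0.png",im[:,:,::-1])
    c=env.calibration(n); print(n,np.round(c["K"],1).tolist(),np.round(c["dist"],4),np.round(c["pose"],3).tolist())
    for l in("stack","slat_1","tin_a"):
        print(l,[(round(d["conf"],2),int(d["position"][1]*640),int(d["position"][0]*480)) for d in env.look_for(n,l)])
print(env.state())
E
```

```text
pics
scene [[474.2, 0.0, 317.0], [0.0, 474.2, 235.1], [0.0, 0.0, 1.0]] [0.0353 0.     0.     0.     0.    ] [[0.65, 0.641, -0.407, 986.963], [0.76, -0.558, 0.335, -457.188], [-0.012, -0.527, -0.85, 1006.485], [0.0, 0.0, 0.0, 1.0]]
stack [(0.59, 343, 252)]
slat_1 [(0.97, 221, 251), (0.77, 207, 307), (0.68, 309, 168)]
tin_a [(0.97, 450, 159), (0.92, 118, 337), (0.91, 378, 142), (0.8, 299, 319), (0.69, 141, 247), (0.44, 400, 83)]
top [[565.7, 0.0, 317.9], [0.0, 565.7, 240.4], [0.0, 0.0, 1.0]] [-0.0623  0.      0.      0.      0.    ] [[0.001, -0.996, 0.086, 400.226], [-1.0, -0.0, 0.011, -77.324], [-0.011, -0.086, -0.996, 1565.702], [0.0, 0.0, 0.0, 1.0]]
stack [(0.6, 307, 225)]
slat_1 [(0.78, 433, 256), (0.76, 393, 293)]
tin_a [(0.96, 207, 288), (0.85, 383, 198), (0.77, 165, 225), (0.75, 502, 273), (0.73, 448, 338)]
{'t': 0.4, 'joints': array([-1.39558335e+00,  4.91001643e-01,  1.55899050e+00,  4.95378670e-06,
        1.09167766e+00, -1.05569354e-01]), 'qvel': array([ 6.69912427e-04,  1.38958487e-03,  1.82903063e-03,  4.44839290e-05,
        2.37181595e-05, -4.59735508e-04]), 'tau': array([-2.03352589e-03, -6.11919522e+01, -2.58174294e+01,  6.92212139e-02,
        4.53143811e-02, -4.78840980e-05]), 'eef_pos': array([ 173.22977453, -600.49026124,  178.36656078]), 'tcp_rot': array([-3.14151640e+00, -1.25007309e-05,  2.80780045e-01]), 'ft_force': array([0.14182893, 0.64931868, 0.68763061]), 'moment': array([-0.06074983, -0.03216156,  0.01160673]), 'grip_force': 0.0, 'opening': 0.999923216992904}
```

View pics/scene0.png

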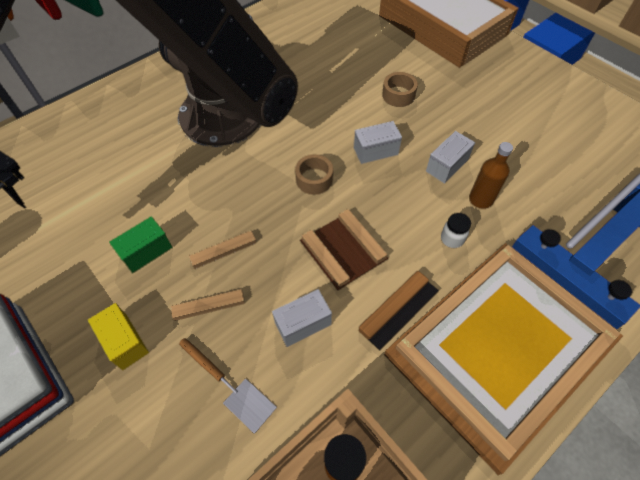

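View pics/top0.png

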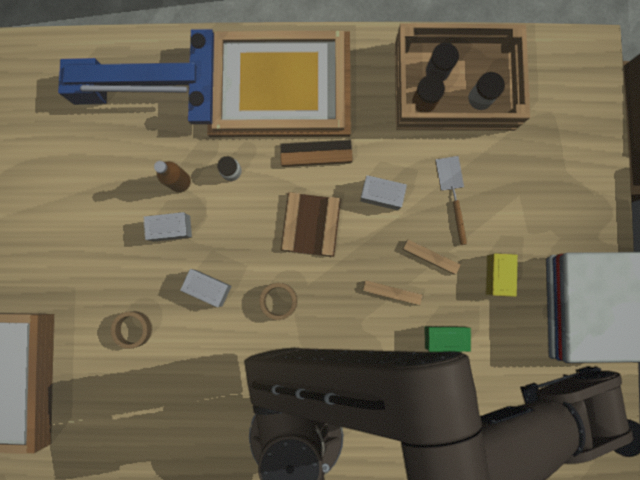

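The scene shows the three grey tins at (378,142), (450,159) and (302,318), and the loose slats at (224,249) and (208,303). The top view shows the tins at (205,288), (166,225) and (384,192), the slats at (431,257) and (392,293), and the stack at (311,224). The green and yellow boxes are decoys. Next I fit boxes to both views.

```bash
cat > h.py <<'E'
import cv2,numpy as np
from scipy.optimize import minimize
from cell import env
C={n:env.calibration(n) for n in("scene","top")}
def proj(n,P):
    T=np.linalg.inv(C[n]["pose"]); r,_=cv2.Rodrigues(T[:3,:3])
    return cv2.projectPoints(np.float64(P).reshape(-1,1,3),r,T[:3,3],C[n]["K"],np.float64(C[n]["dist"]))[0][:,0]
def ray(n,uv):
    p=cv2.undistortPoints(np.float64([[uv]]),C[n]["K"],np.float64(C[n]["dist"]))[0,0]
    M=C[n]["pose"]; return M[:3,3],M[:3,:3]@np.r_[p,1]
def onplane(n,uv,z):
    o,d=ray(n,uv); return o+d*(z-o[2])/d[2]
def tri(uvs):
    A=np.zeros((3,3));b=np.zeros(3)
    for n,uv in uvs.items():
        o,d=ray(n,uv); d=d/np.linalg.norm(d); Q=np.eye(3)-np.outer(d,d); A+=Q;b+=Q@o
    return np.linalg.solve(A,b)
def ortho(n,im,x0,x1,y0,y1,z,s=2):
    # up=+x, left=+y
    X,Y=np.meshgrid(np.arange(x1,x0,-1/s),np.arange(y1,y0,-1/s),indexing="ij")
    uv=proj(n,np.stack([X,Y,0*X+z],-1).reshape(-1,3)).astype(np.float32).reshape(X.shape+(2,))
    return cv2.remap(im,uv,None,cv2.INTER_CUBIC)
def box(x,y,a,L,W,z0,z1):
    c,s=np.cos(a),np.sin(a)
    return [(x+c*u-s*v,y+s*u+c*v,z) for z in(z0,z1) for u in(-L/2,L/2) for v in(-W/2,W/2)]
def soft(n,P,shape,k=8):
    h=cv2.convexHull(proj(n,P).astype(np.float32))
    m=np.zeros(shape,np.uint8); cv2.fillConvexPoly(m,np.round(h*256).astype(np.int32),255,cv2.LINE_AA,8)
    return m/255.
E
python3 - <<'E'
from h import *
import glob
I={n:cv2.imread(f"pics/{n}0.png") for n in C}
o=[ortho(n,I[n],430,640,-420,-120,20,2) for n in("top","scene")]
cv2.imwrite("pics/sl.png",np.vstack(o)[:, :][::1] if False else cv2.resize(np.hstack(o),None,fx=.66,fy=.66))
pairs={"t1":((378,142),(205,288)),"t2":((450,159),(166,225)),"t3":((302,318),(384,192)),"s1":((224,249),(392,293)),"s2":((208,303),(431,257)),"st":((344,249),(311,224))}
for k,(s,t) in pairs.items(): print(k,np.round(tri({"scene":s,"top":t})))
for n in I:
    hsv=cv2.cvtColor(I[n],cv2.COLOR_BGR2HSV)
    for k,p in pairs.items():
        u,v=p[0 if n=="scene" else 1]; print(n,k,hsv[v,u],hsv[v-25,u-20])
E
```

```text
t1 [403. 246.  34.]
t2 [572. 356.  29.]
t3 [ 664. -239.   43.]
s1 [ 390. -262.    9.]
s2 [ 488. -370.   16.]
st [581. -40.   6.]
scene t1 [124  13 159] [ 19 101 179]
scene t2 [123  14 161] [ 18 101 181]
scene t3 [123  14 160] [ 19 101 186]
scene s1 [ 15 124 146] [ 19 101 166]
scene s2 [ 15 123 157] [ 19 101 167]
scene st [ 10 167  75] [ 18 104 155]
top t1 [ 98  14 144] [ 22  82 146]
top t2 [103  13 140] [ 22  81 145]
top t3 [103  13 141] [ 22  82 155]
top s1 [ 17 104 145] [ 20  81 145]
top s2 [ 17 103 144] [ 20  87 135]
top st [ 12 114  78] [ 17 102 157]
```

View pics/sl.png

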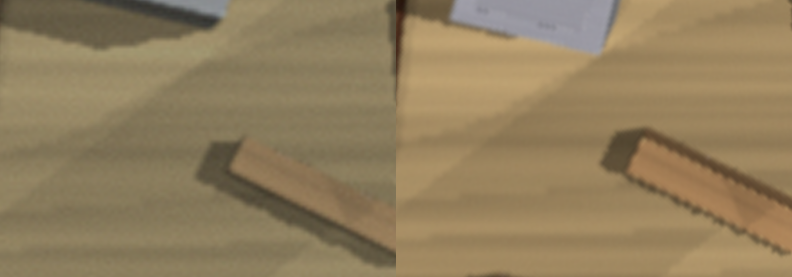

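```bash
cat > fit.py <<'E'
from h import *
def mask(im,kind):
    hsv=cv2.cvtColor(cv2.GaussianBlur(im,(3,3),0),cv2.COLOR_BGR2HSV).astype(int)
    if kind=="tin": m=(hsv[...,1]<45)&(hsv[...,2]>60)
    else: m=(hsv[...,0]<=17)|(hsv[...,0]>170)
    return m.astype(float)
def parts(kind,p):
    x,y,a,h=p
    if kind=="tin": return [box(x,y,a,110,62,0,h)]
    if kind=="slat": return [box(x,y,a,160,30,h-20,h)]
    o=np.array([-np.sin(a),np.cos(a)])*55
    return [box(x,y,a,164,150,0,h-20)]+[box(x+s*o[0],y+s*o[1],a,160,30,h-20,h) for s in(1,-1)]
def fit(I,kind,x,y,h,yaws=None):
    R={}
    for n in I:
        c=proj(n,[(x,y,20)])[0].astype(int); r=75 if kind=="stack" else 60
        m=mask(I[n],kind); sel=np.zeros_like(m); sel[max(0,c[1]-r):c[1]+r,max(0,c[0]-r):c[0]+r]=1
        nl,lab,st,cen=cv2.connectedComponentsWithStats((m*sel).astype(np.uint8))
        k=1+np.argmin([np.hypot(*(cen[i]-c)) if st[i,4]>150 else 1e9 for i in range(1,nl)])
        R[n]=cv2.morphologyEx((lab==k).astype(np.uint8),cv2.MORPH_CLOSE,np.ones((5,5))).astype(float) if kind!="x" else 0
    def cost(p):
        t=0
        for n in I:
            m=np.max([soft(n,P,R[n].shape) for P in parts(kind,p)],0)
            t+=1-np.minimum(m,R[n]).sum()/np.maximum(m,R[n]).sum()
        return t
    best=None
    for a in (np.arange(0,np.pi,np.pi/8) if yaws is None else yaws):
        s=np.array([[x,y,a,h]]+[[x+15,y,a,h],[x,y+15,a,h],[x,y,a+.2,h],[x,y,a,h+8]])
        r=minimize(cost,s[0],method="Nelder-Mead",options=dict(initial_simplex=s,maxfev=160,xatol=.1,fatol=1e-4))
        if best is None or r.fun<best.fun: best=r
    return best
E
python3 - <<'E'
from fit import *
I={n:cv2.imread(f"pics/{n}0.png") for n in C}
for k,kind,x,y,h in [("t1","tin",403,246,70),("t2","tin",572,356,70),("t3","tin",664,-239,70),("s1","slat",390,-262,20),("s2","slat",488,-370,20),("st","stack",581,-40,26)]:
    r=fit(I,kind,x,y,h); print(k,np.round(r.x[:2],1),round(np.degrees(r.x[2])%180,1),"h",round(r.x[3],1),"cost",round(r.fun,3))
# others
for l in("tape_1","bottle","jar","squeegee","spatula"):
    print(l,[np.round(onplane("top",(d["position"][1]*640,d["position"][0]*480),20)[:2]) for d in env.look_for("top",l)[:2]])
E
```

```text
t1 [402.3 245. ] 66.1 h 65.9 cost 0.12
t2 [567.7 353.3] 96.4 h 67.2 cost 0.169
t3 [ 661.8 -236.4] 76.9 h 68.5 cost 0.157
s1 [ 388.9 -262.7] 76.1 h 19.8 cost 0.404
s2 [ 485.9 -371.4] 64.3 h 17.5 cost 0.417
st [577.9 -38.9] 173.1 h 23.8 cost 0.108
tape_1 [array([367.,  89.]), array([294., 471.])]
bottle [array([708., 343.]), array([377.,  87.])]
jar [array([ 700., -435.]), array([401., 246.])]
squeegee [array([783., -47.])]
spatula [array([ 704., -430.])]
```

```bash
python3 - <<'E'
from fit import *
F={"s1":("slat",(388.9,-262.7,np.radians(76.1),20)),"s2":("slat",(485.9,-371.4,np.radians(64.3),20)),"st":("stack",(577.9,-38.9,np.radians(173.1),26)),"t3":("tin",(661.8,-236.4,np.radians(76.9),70))}
rows=[]
for n,(u0,u1,v0,v1) in {"top":(275,475,170,315),"scene":(160,360,210,355)}.items():
    I=cv2.imread(f"pics/{n}0.png"); s=4
    z=cv2.resize(I[v0:v1,u0:u1],None,fx=s,fy=s,interpolation=cv2.INTER_CUBIC)
    for k,(kind,p) in F.items():
        for P in parts(kind,p):
            q=proj(n,P)-[u0,v0]; q=(q+.5)*s-.5
            for f in ([4,5,7,6],): cv2.polylines(z,[np.int32(np.round(q[f]))],True,(0,255,0),1)
    rows.append(cv2.resize(z,(590,428)) if 0 else z)
cv2.imwrite("pics/ov.png",cv2.resize(np.vstack(rows),None,fx=.5,fy=.5,interpolation=cv2.INTER_AREA))
E
```

```text
(no output)
```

View pics/ov.png

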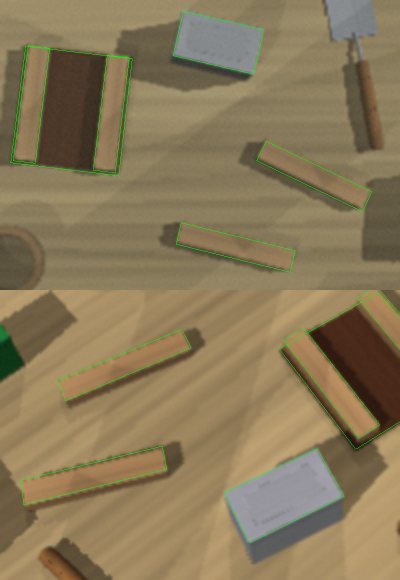

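Request:
carry_out(series=[[0.43,0.68,-0.1,1],[0.43,0.68,-0.1,1],[0.43,0.68,-0.1,1],[0.43,0.68,-0.1,1],[0.43,0.68,-0.1,1]], fingers=-1)

```text
t: 1.15
eef_pos: [281.3, -429.2, 153.4]
tcp_rot: [3.141, 0.0, 0.808]
ft_force: [0.7, 0.1, -0.3]
opening: 0.997
grip_force: 0.0
```

Request:
carry_out(series=[[0.43,0.67,-0.1,1],[0.43,0.67,-0.1,1],[0.43,0.67,-0.1,1],[0.43,0.67,-0.1,1],[0.43,0.67,-0.1,1]])

```text
t: 1.65
eef_pos: [389.0, -261.7, 128.5]
tcp_rot: [3.141, 0.0, 1.332]
ft_force: [1.1, 0.3, 0.5]
opening: 0.997
grip_force: 0.0
```

```bash
python3 - <<'E'
from h import *
print(np.round(onplane("top",(179,183),0)),np.round(onplane("scene",(484,198),0)),"cap",np.round(tri({"top":(161,167),"scene":(505,150)})))
E
```

```text
[698. 333.   0.] [703. 341.   0.] cap [702. 329. 191.]
```

Request:
carry_out(series=[[0,-0.02,-0.8,0],[0,0,-0.8,0],[0,0,-0.5,0],[0,0,-0.28,0],[0,0,-0.1,0]])

```text
t: 2.15
eef_pos: [387.9, -263.7, 3.2]
tcp_rot: [-3.14, -0.001, 1.328]
ft_force: [-0.1, -0.6, -0.1]
opening: 1.003
grip_force: 0.0
```

Request:
carry_out(series=[[0,0,0,0],[0,0,0,0],[0,0,0,0],[0,0,0,0],[0,0,0,0]], fingers=1)

```text
t: 2.65
eef_pos: [388.4, -264.2, 4.9]
tcp_rot: [3.141, 0.0, 1.328]
ft_force: [-0.2, 0.0, -0.3]
opening: 0.637
grip_force: 0.0
```

Request:
carry_out(series=[[0,0,0,0],[0,0,0,0],[0,0,0,0],[0,0,0,0],[0,0,0,0]])

```text
t: 3.15
eef_pos: [388.2, -264.0, 4.4]
tcp_rot: [3.142, -0.0, 1.328]
ft_force: [-0.8, 0.1, 0.2]
opening: 0.217
grip_force: 0.0
```

Request:
carry_out(series=[[0,0,0,0],[0,0,0.1,0],[0,0,0.5,0],[0,0,0.5,0],[0,0,0.5,0]])

```text
t: 3.65
eef_pos: [388.1, -263.9, 85.6]
tcp_rot: [-3.141, -0.0, 1.328]
ft_force: [0.1, -0.3, 1.1]
opening: 0.006
grip_force: 0.0
```

```bash
python3 - <<'E'
from h import *
r=[]
for n,(u0,u1,v0,v1) in {"top":(300,500,170,345),"scene":(130,330,180,355)}.items():
    I=env.read_camera(n)[:,:,::-1]; cv2.imwrite(f"pics/{n}1.png",I)
    r.append(cv2.resize(I[v0:v1,u0:u1],None,fx=2,fy=2,interpolation=cv2.INTER_CUBIC))
cv2.imwrite("pics/c1.png",np.hstack(r))
E
```

```text
(no output)
```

View pics/c1.png

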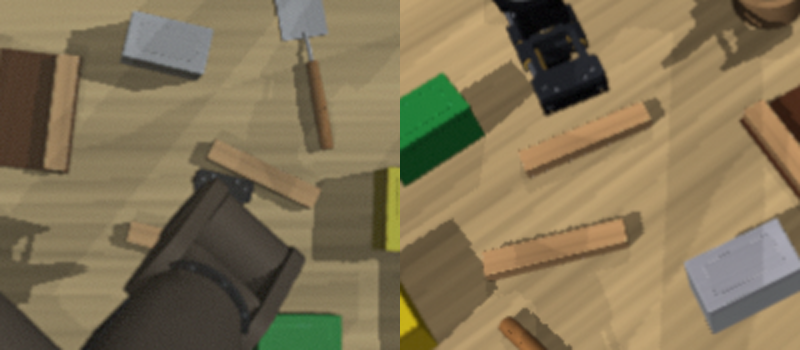

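```bash
python3 - <<'E'
from h import *
s=env.state(); print(s["eef_pos"],s["tcp_rot"],s["joints"])
for z in(0,85,165,300): print(z,[np.round(proj(n,[(388,-264,z)])[0]) for n in("top","scene")])
E
```

```text
[ 389.27105729 -264.90503646   87.26880725] [3.13712792e+00 2.35187516e-03 1.32811937e+00] [-7.37982553e-01  4.04507801e-01  2.03148358e+00  8.20137320e-05
  7.00555252e-01 -4.95373407e-01]
0 [array([392., 294.]), array([223., 251.])]
85 [array([396., 294.]), array([216., 232.])]
165 [array([400., 294.]), array([209., 213.])]
300 [array([408., 295.]), array([194., 173.])]
```

The gripper is where the state says: its tip shows at scene (217,230), as projected. The slats have not moved, so the fingers closed without holding. I'll repeat the grasp with more closing time and look from close by.

Request:
carry_out(series=[[0,0.03,0,0],[0,0,0,0],[0,0,0,0],[0,0,0,0],[0,0,0,0]], fingers=-1)

```text
t: 4.25
eef_pos: [388.1, -262.4, 84.0]
tcp_rot: [-3.141, -0.0, 1.328]
ft_force: [0.6, -0.3, 0.3]
opening: 0.368
grip_force: 0.0
```

Request:
carry_out(series=[[0,0,0,0],[0,0,0,0],[0,0,0,0],[0,0,0,0],[0,0,0,0]])

```text
t: 4.75
eef_pos: [388.2, -262.5, 84.5]
tcp_rot: [3.141, 0.0, 1.328]
ft_force: [-0.2, 0.1, 0.0]
opening: 0.787
grip_force: 0.0
```

```bash
python3 - <<'E'
from h import *
print(env.state()["opening"])
r=[]
for n,(u0,u1,v0,v1) in {"top":(340,480,230,350),"scene":(150,290,180,300)}.items():
    I=env.read_camera(n)[:,:,::-1]; cv2.imwrite(f"pics/{n}2.png",I)
    r.append(cv2.resize(I[v0:v1,u0:u1],None,fx=2.8,fy=2.8,interpolation=cv2.INTER_CUBIC))
cv2.imwrite("pics/c2.png",np.hstack(r))
E
```

```text
0.7865131025241653
```

View pics/c2.png

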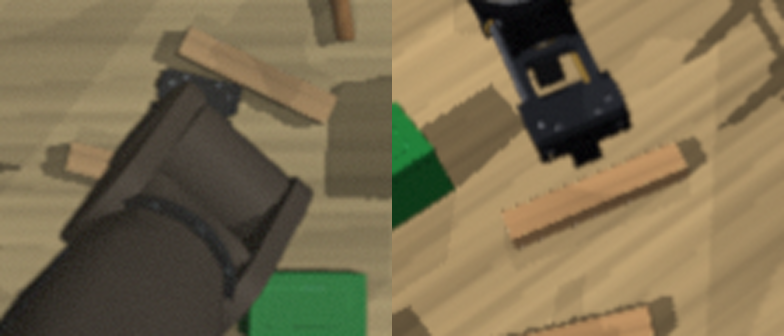

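```bash
python3 - <<'E'
from h import *
d=np.array([np.cos(1.328-np.pi/2),np.sin(1.328-np.pi/2)])
c=np.array([388.2,-262.5])
for o,z in((0,85),(37,85),(52,85),(-37,85),(90,163),(-90,163)):
    P=[(*(c+o*d),z)]; t,s=[proj(n,P)[0] for n in("top","scene")]
    print(o,z,"topcrop",np.round((t-[340,230])*2.8),"scenecrop",np.round((s-[150,180])*2.8+[392,0]))
E
```

```text
0 85 topcrop [155. 178.] scenecrop [579. 146.]
37 85 topcrop [164. 140.] scenecrop [595. 180.]
52 85 topcrop [168. 124.] scenecrop [602. 195.]
-37 85 topcrop [146. 217.] scenecrop [564. 112.]
90 163 topcrop [189.  80.] scenecrop [602. 181.]
-90 163 topcrop [142. 279.] scenecrop [521.   9.]
```

Request:
carry_out(series=[[0,0,-0.5,0],[0,0,-0.5,0],[0,0,-0.3,0],[0,0,-0.2,0],[0,0,-0.1,0]])

```text
t: 5.35
eef_pos: [388.1, -262.5, 3.8]
tcp_rot: [-3.141, -0.0, 1.328]
ft_force: [0.3, 0.1, 0.8]
opening: 1.001
grip_force: 0.0
```

Request:
carry_out(series=[[0,0,0,0],[0,0,0,0],[0,0,0,0],[0,0,0,0],[0,0,0,0]], fingers=1)

```text
t: 5.85
eef_pos: [388.3, -262.6, 4.8]
tcp_rot: [3.141, 0.0, 1.328]
ft_force: [0.1, -0.1, -0.3]
opening: 0.637
grip_force: 0.0
```

Request:
carry_out(series=[[0,0,0,0],[0,0,0,0],[0,0,0,0],[0,0,0,0],[0,0,0,0]])

```text
t: 6.35
eef_pos: [388.2, -262.5, 4.4]
tcp_rot: [3.142, -0.0, 1.328]
ft_force: [-0.2, -0.2, -1.3]
opening: 0.218
grip_force: 0.0
```

```bash
python3 - <<'E'
from h import *
r=[]
for n,(u0,u1,v0,v1) in {"top":(340,480,230,350),"scene":(150,290,180,300)}.items():
    I=env.read_camera(n)[:,:,::-1]; cv2.imwrite(f"pics/{n}3.png",I)
    r.append(cv2.resize(I[v0:v1,u0:u1],None,fx=2.8,fy=2.8,interpolation=cv2.INTER_CUBIC))
cv2.imwrite("pics/c3.png",np.hstack(r))
s=env.state();print(s["opening"],s["grip_force"],s["ft_force"])
E
```

```text
0.13034340382828385 0.0 [ 0.08905959  1.08816599 -0.27860246]
```

View pics/c3.png

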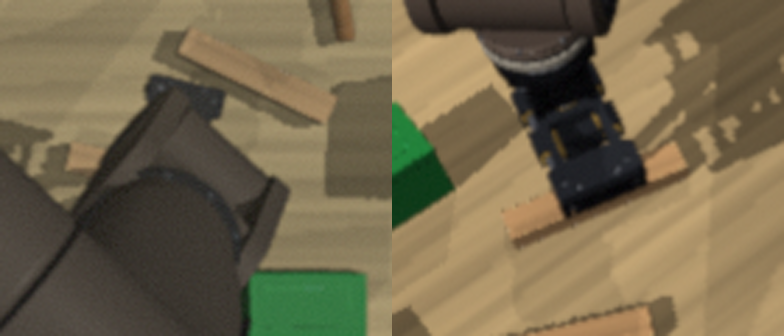

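Request:
carry_out(series=[[0,0,0,0],[0,0,0,0],[0,0,-0.04,0],[0,0,-0.04,0],[0,0,-0.04,0]])

```text
t: 6.95
eef_pos: [388.2, -262.5, -1.8]
tcp_rot: [-3.142, -0.0, 1.328]
ft_force: [0.2, -0.3, 0.2]
opening: 0.006
grip_force: 0.0
```

Request:
carry_out(series=[[0,0,-0.04,0],[0,0,-0.04,0],[0,0,-0.04,0],[0,0,-0.04,0],[0,0,-0.04,0]])

```text
t: 7.45
eef_pos: [388.2, -262.5, -11.7]
tcp_rot: [3.141, 0.0, 1.328]
ft_force: [-0.1, -0.5, 0.1]
opening: 0.004
grip_force: 0.0
```

Request:
carry_out(series=[[0,0,-0.04,0],[0,0,-0.04,0],[0,0,-0.04,0],[0,0,-0.03,0],[0,0,-0.03,0]])

```text
t: 7.95
eef_pos: [388.4, -262.7, -16.4]
tcp_rot: [3.139, 0.002, 1.328]
ft_force: [-17.1, 12.3, 111.0]
opening: 0.006
grip_force: 55.5
```

Request:
carry_out(series=[[0,0,0.4,0],[0,0,0.5,0],[0,0,0.1,0],[0,0,0,0],[0,0,0,0]], fingers=-1)

```text
t: 8.45
eef_pos: [388.0, -262.3, 28.7]
tcp_rot: [-3.141, -0.0, 1.328]
ft_force: [-0.7, 0.5, -2.1]
opening: 0.369
grip_force: 0.0
```

Request:
carry_out(series=[[0,0,0,0],[0,0,0,0],[0,0,0,0],[0,0,0,0],[0,0,0,0]])

```text
t: 8.95
eef_pos: [388.2, -262.5, 29.3]
tcp_rot: [-3.142, -0.0, 1.328]
ft_force: [-0.3, 0.3, -0.0]
opening: 0.787
grip_force: 0.0
```

```bash
python3 - <<'E'
from fit import *
I={n:env.read_camera(n)[:,:,::-1].copy() for n in("scene",)}
for n in I: cv2.imwrite(f"pics/{n}4.png",I[n])
s=env.state();print(s["eef_pos"],s["opening"],s["ft_force"])
d=np.array([np.cos(1.328-np.pi/2),np.sin(1.328-np.pi/2)]);e=np.array([-d[1],d[0]])
c=s["eef_pos"][:2]
u0,v0,k=150,180,5
z=cv2.resize(I["scene"][180:295,150:290],None,fx=k,fy=k,interpolation=cv2.INTER_CUBIC)
for o in(47.5,59.5):
    q=proj("scene",[(*(c+o*d+w*e),s["eef_pos"][2]+h) for w,h in((-10,36),(10,36),(10,70),(-10,70))])
    cv2.polylines(z,[np.int32((q-[u0,v0]+.5)*k)],True,(0,255,0),1)
q=proj("scene",box(388.9,-262.7,np.radians(76.1),160,30,0,20))
cv2.polylines(z,[np.int32((q[[4,5,7,6]]-[u0,v0]+.5)*k)],True,(0,0,255),1)
cv2.imwrite("pics/c4.png",z)
E
```

```text
[ 388.18933425 -262.51771833   29.37996838] 0.8287793085607206 [-0.21622496 -0.22259039  0.20295148]
```

View pics/c4.png

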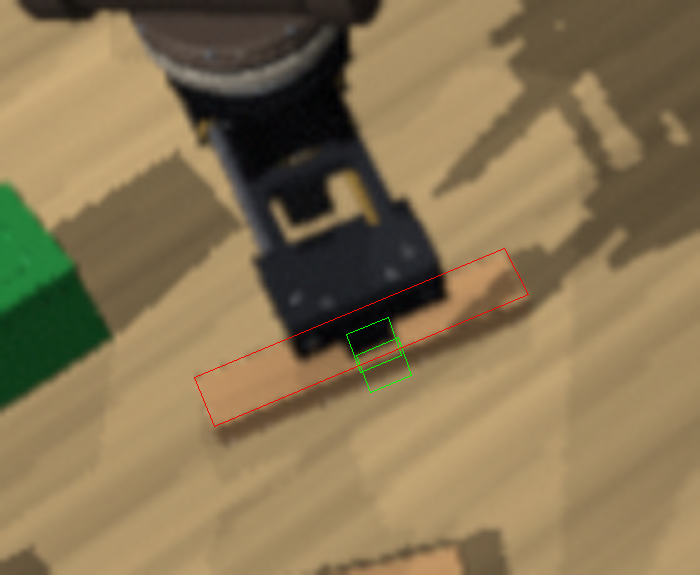

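The green outline of the finger, drawn 36 mm above the reported TCP, matches the finger seen at about (375,345), and xy agrees. So the true TCP z is the reported z plus about 36 mm. The contact with the slat top at a reported z of -16 says the same. I'll correct for it from here on.

Request:
carry_out(series=[[0,0,-0.4,0],[0,0,-0.4,0],[0,0,-0.25,0],[0,0,-0.1,0],[0,0,-0.05,0]])

```text
t: 9.5
eef_pos: [388.2, -262.5, -30.8]
tcp_rot: [-3.141, -0.0, 1.328]
ft_force: [0.8, 1.2, -0.1]
opening: 1.002
grip_force: 0.0
```

Request:
carry_out(series=[[0,0,0,0],[0,0,0,0],[0,0,0,0],[0,0,0,0],[0,0,0,0]], fingers=1)

```text
t: 10.0
eef_pos: [388.3, -262.6, -30.3]
tcp_rot: [3.141, 0.0, 1.328]
ft_force: [0.2, -0.4, 0.2]
opening: 0.637
grip_force: 0.0
```

Request:
carry_out(series=[[0,0,0,0],[0,0,0,0],[0,0,0,0],[0,0,0,0],[0,0,0,0]])

```text
t: 10.5
eef_pos: [388.3, -262.6, -30.5]
tcp_rot: [3.141, 0.0, 1.328]
ft_force: [0.4, -0.3, 0.2]
opening: 0.315
grip_force: 30.0
```

Request:
carry_out(series=[[0,0,0.3,0],[0,0,0.7,0],[0.2,0.2,0.4,0.1],[0.5,0.5,0,0.2],[0.6,0.6,0,0.2]])

```text
t: 11.0
eef_pos: [453.8, -197.5, 40.3]
tcp_rot: [3.14, 0.001, 1.379]
ft_force: [0.8, 0.1, -0.4]
opening: 0.309
grip_force: 30.0
```

Request:
carry_out(series=[[0.6,0.57,0,0.13],[0.6,0.57,0,0.13],[0.6,0.57,0,0.13],[0.6,0.57,0,0.13],[0.6,0.57,0,0.13]])

```text
t: 11.5
eef_pos: [604.1, -53.5, 39.3]
tcp_rot: [-3.141, 0.0, 1.449]
ft_force: [-0.0, -1.3, -0.4]
opening: 0.31
grip_force: 30.0
```

Request:
carry_out(series=[[0.2,0.15,0,0.02],[0.086,0.078,0,0],[0,0,0,0],[0,0,0,0],[0,0,0,0]])

```text
t: 12.0
eef_pos: [616.8, -44.6, 39.6]
tcp_rot: [-3.141, 0.0, 1.449]
ft_force: [-0.1, 0.2, 0.1]
opening: 0.315
grip_force: 30.0
```

Request:
carry_out(series=[[0.016,0.018,-0.4,0],[0,0,-0.3,0],[0,0,-0.1,0],[0,0,-0.05,0],[0,0,-0.01,0]])

```text
t: 12.5
eef_pos: [618.3, -42.9, -3.6]
tcp_rot: [-3.141, -0.0, 1.45]
ft_force: [0.4, 0.8, 0.8]
opening: 0.312
grip_force: 30.0
```

Request:
carry_out(series=[[0,0,-0.015,0],[0,0,0,0],[0,0,0,0],[0,0,0,0],[0,0,0,0]])

```text
t: 13.0
eef_pos: [618.4, -42.7, -4.1]
tcp_rot: [3.141, 0.0, 1.451]
ft_force: [0.6, -0.4, -0.5]
opening: 0.313
grip_force: 30.0
```

Request:
carry_out(series=[[0,0,0,0],[0,0,0,0],[0,0,0,0],[0,0,0.3,0],[0,0,0.7,0]], fingers=0)

```text
t: 13.5
eef_pos: [617.0, -42.5, 44.8]
tcp_rot: [-3.137, -0.0, 1.45]
ft_force: [0.7, 0.3, 0.4]
opening: 0.503
grip_force: 0.0
```

Request:
carry_out(series=[[-0.33,-0.82,0,-0.39],[-0.33,-0.82,0,-0.39],[-0.33,-0.82,0,-0.39],[-0.33,-0.82,0,-0.39],[-0.33,-0.82,0,-0.39]], fingers=-0.6)

```text
t: 14.0
eef_pos: [535.3, -249.4, 47.0]
tcp_rot: [3.14, 0.0, 1.245]
ft_force: [0.5, -0.8, -0.1]
opening: 0.796
grip_force: 0.0
```

Request:
carry_out(series=[[-0.33,-0.82,0,-0.39],[-0.33,-0.82,0,-0.39],[-0.33,-0.82,0,-0.39],[0,0,0,0],[0,0,0,0]])

```text
t: 14.5
eef_pos: [485.9, -371.5, 46.5]
tcp_rot: [3.141, 0.0, 1.122]
ft_force: [-1.4, 0.6, -0.3]
opening: 0.799
grip_force: 0.0
```

Right on target. Descend and grasp.

Request:
carry_out(series=[[0,0,-0.6,0],[0,0,-0.5,0],[0,0,-0.28,0],[0,0,-0.11,0],[0,0,-0.05,0]])

```text
t: 15.0
eef_pos: [486.8, -370.2, -31.2]
tcp_rot: [3.142, -0.0, 1.125]
ft_force: [-0.3, 0.0, -0.6]
opening: 0.799
grip_force: 0.0
```

Request:
carry_out(series=[[0,0,0,0],[0,0,0,0],[0,0,0,0],[0,0,0,0],[0,0,0,0]], fingers=1)

```text
t: 15.5
eef_pos: [486.4, -370.9, -31.0]
tcp_rot: [3.141, 0.0, 1.124]
ft_force: [-0.4, -0.4, 0.2]
opening: 0.436
grip_force: 0.0
```

Request:
carry_out(series=[[0,0,0,0],[0,0,0,0],[0,0,0,0],[0,0,0,0],[0,0,0,0]])

```text
t: 16.0
eef_pos: [486.5, -370.9, -31.1]
tcp_rot: [3.141, 0.0, 1.124]
ft_force: [1.3, -0.5, 2.7]
opening: 0.312
grip_force: 30.0
```

Request:
carry_out(series=[[0,0,0.3,0],[0,0,0.7,0],[0,0.3,0.5,0.1],[0.1,0.6,0,0.35],[0.1,0.8,0,0.35]])

```text
t: 16.5
eef_pos: [496.5, -286.0, 45.4]
tcp_rot: [3.139, 0.001, 1.207]
ft_force: [1.0, 1.2, -0.7]
opening: 0.312
grip_force: 30.0
```

Request:
carry_out(series=[[0.15,0.9,0,0.4],[0.15,0.9,0,0.4],[0.15,0.9,0,0.4],[0.15,0.9,0,0.4],[0.15,0.9,0,0.4]])

```text
t: 17.0
eef_pos: [533.7, -58.9, 44.6]
tcp_rot: [3.141, 0.0, 1.419]
ft_force: [0.7, -0.6, -1.9]
opening: 0.312
grip_force: 30.0
```

Request:
carry_out(series=[[0.07,0.4,0,0.2],[0.02,0.148,0,0.12],[0,0,0,0],[0,0,0,0],[0,0,0,0]])

```text
t: 17.5
eef_pos: [538.2, -34.6, 43.8]
tcp_rot: [3.142, 0.0, 1.449]
ft_force: [0.0, 0.3, -0.1]
opening: 0.31
grip_force: 30.0
```

Request:
carry_out(series=[[0,0.01,-0.4,0],[0,0.01,-0.3,0],[0,0,-0.16,0],[0,0,-0.07,0],[0,0,-0.03,0]])

```text
t: 18.0
eef_pos: [538.4, -32.8, -4.3]
tcp_rot: [-3.142, 0.0, 1.45]
ft_force: [0.5, -0.2, -0.8]
opening: 0.312
grip_force: 30.0
```

Request:
carry_out(series=[[0,0,-0.01,0],[0,0,0,0],[0,0,0,0],[0,0,0,0],[0,0,0,0]])

```text
t: 18.5
eef_pos: [538.4, -32.3, -4.6]
tcp_rot: [3.141, 0.0, 1.451]
ft_force: [-0.2, -0.2, -0.5]
opening: 0.314
grip_force: 30.0
```

Request:
carry_out(series=[[0,0,0,0],[0,0,0,0],[0,0,0,0],[0,0,0.3,0],[0,0,0.7,0]], fingers=0)

```text
t: 19.0
eef_pos: [536.9, -32.1, 43.8]
tcp_rot: [-3.137, -0.0, 1.45]
ft_force: [0.4, 0.4, -1.1]
opening: 0.498
grip_force: 0.0
```

Request:
carry_out(series=[[-0.1,0.2,0.4,0],[-0.37,0.76,0,-0.4],[-0.37,0.76,0,-0.4],[-0.37,0.76,0,-0.4],[-0.37,0.76,0,-0.4]], fingers=-1)

```text
t: 19.5
eef_pos: [458.5, 130.8, 65.4]
tcp_rot: [3.141, -0.0, 1.281]
ft_force: [0.5, 0.5, 0.2]
opening: 0.864
grip_force: 0.0
```

Request:
carry_out(series=[[-0.37,0.76,0,-0.4],[-0.37,0.76,0,-0.4],[-0.37,0.76,0,-0.4],[0,0.02,0,-0.03],[0,0,0,0]])

```text
t: 20.0
eef_pos: [403.5, 245.3, 65.3]
tcp_rot: [3.141, -0.0, 1.157]
ft_force: [0.7, -0.5, -0.3]
opening: 0.997
grip_force: 0.0
```

```bash
python3 - <<'E'
from fit import *
r=[]
for n,(u0,u1,v0,v1) in {"top":(250,390,150,290),"scene":(275,415,180,320)}.items():
    I=env.read_camera(n)[:,:,::-1]; cv2.imwrite(f"pics/{n}5.png",I); k=2.8
    z=cv2.resize(I[v0:v1,u0:u1],None,fx=k,fy=k,interpolation=cv2.INTER_CUBIC)
    for x,y in((617.6,-43.7),(538.2,-34.1)):
        q=(proj(n,box(x,y,np.radians(83.1),160,30,26,46))-[u0,v0]+.5)*k
        cv2.polylines(z,[np.int32(q[[4,5,7,6]])],True,(0,255,0),1)
    r.append(z)
cv2.imwrite("pics/c5.png",np.hstack(r))
E
```

```text
(no output)
```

View pics/c5.png

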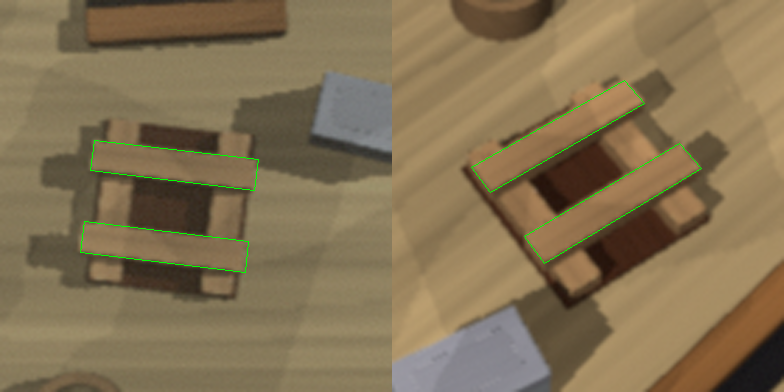

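Both slats lie on their targets in both views, with the outlines matching at top crop (175,165) and (165,247). Next I heft the first tin.

Request:
carry_out(series=[[-0.02,0,-0.6,0],[0,0,-0.5,0],[0,0,-0.3,0],[0,0,-0.15,0],[0,0,-0.07,0]])

```text
t: 20.6
eef_pos: [403.2, 243.8, -16.3]
tcp_rot: [-3.141, 0.001, 1.153]
ft_force: [0.9, -0.7, 1.6]
opening: 0.999
grip_force: 0.0
```

Request:
carry_out(series=[[0,0,0,0],[0,0,0,0],[0,0,0,0],[0,0,0,0],[0,0,0,0]], fingers=1)

```text
t: 21.1
eef_pos: [403.3, 244.8, -15.4]
tcp_rot: [3.141, -0.001, 1.154]
ft_force: [1.3, -1.2, 5.7]
opening: 0.653
grip_force: 30.0
```

Request:
carry_out(series=[[0,0,0,0],[0,0,0,0],[0,0,0.1,0],[0,0,0.3,0],[0,0,0.2,0]])

```text
t: 21.6
eef_pos: [402.5, 244.6, 14.8]
tcp_rot: [-3.141, 0.0, 1.154]
ft_force: [0.8, 0.5, -2.0]
opening: 0.649
grip_force: 30.0
```

Request:
carry_out(series=[[0,0,0,0],[0,0,0,0],[0,0,0,0],[0,0,0,0],[0,0,0,0]])

```text
t: 22.1
eef_pos: [402.6, 244.6, 13.9]
tcp_rot: [-3.141, 0.001, 1.154]
ft_force: [0.3, -0.1, -2.9]
opening: 0.65
grip_force: 30.0
```

About 2.9 N, so a light one. I'll set it back and go to the next.

Request:
carry_out(series=[[0,0,-0.3,0],[0,0,-0.18,0],[0,0,-0.07,0],[0,0,-0.03,0],[0,0,0,0]])

```text
t: 22.6
eef_pos: [402.8, 244.7, -14.8]
tcp_rot: [-3.141, 0.0, 1.154]
ft_force: [-0.2, -0.3, -1.9]
opening: 0.65
grip_force: 30.0
```

Request:
carry_out(series=[[0,0,-0.01,0],[0,0,0,0],[0,0,0,0],[0,0,0,0],[0,0,0,0]], fingers=-1)

```text
t: 23.1
eef_pos: [402.9, 244.7, -15.2]
tcp_rot: [3.141, -0.0, 1.154]
ft_force: [0.3, -0.3, -0.9]
opening: 0.982
grip_force: 0.0
```

Request:
carry_out(series=[[0,0,0.3,0],[0,0,0.6,0],[0,0,0.7,0],[0,0,0,0],[0,0,0,0]])

```text
t: 23.6
eef_pos: [403.0, 244.8, 65.1]
tcp_rot: [3.14, -0.001, 1.154]
ft_force: [-0.7, -0.4, -0.4]
opening: 1.0
grip_force: 0.0
```

Request:
carry_out(series=[[0.55,0.36,0,0.85],[0.55,0.36,0,0.85],[0.55,0.36,0,0.85],[0.55,0.36,0,0.85],[0.55,0.36,0,0.85]])

```text
t: 24.1
eef_pos: [540.8, 335.1, 62.8]
tcp_rot: [-3.139, 0.001, 1.603]
ft_force: [0.1, 0.3, 0.4]
opening: 0.998
grip_force: 0.0
```

Request:
carry_out(series=[[0.5,0.36,0,0.8],[0,0,0,0],[0,0,-0.6,0],[0,0,-0.5,0],[0,0,-0.3,0]])

```text
t: 24.6
eef_pos: [563.5, 351.7, -8.5]
tcp_rot: [-3.138, 0.002, 1.682]
ft_force: [0.3, 0.9, 1.2]
opening: 1.0
grip_force: 0.0
```

Request:
carry_out(series=[[0,0,-0.15,0],[0,0,-0.07,0],[0,0,0,0],[0,0,0,0],[0,0,0,0]])

```text
t: 25.1
eef_pos: [565.7, 352.9, -15.4]
tcp_rot: [3.14, -0.0, 1.683]
ft_force: [-0.9, 0.3, 0.0]
opening: 0.998
grip_force: 0.0
```

Request:
carry_out(series=[[0.04,0.01,0,0],[0,0,0,0],[0,0,0,0],[0,0,0,0],[0,0,0,0]], fingers=1)

```text
t: 25.6
eef_pos: [567.8, 353.3, -16.2]
tcp_rot: [3.14, -0.0, 1.683]
ft_force: [-0.7, 1.0, 1.0]
opening: 0.65
grip_force: 30.0
```

Request:
carry_out(series=[[0,0,0,0],[0,0,0,0],[0,0,0.1,0],[0,0,0.3,0],[0,0,0.2,0]])

```text
t: 26.1
eef_pos: [567.0, 353.1, 14.7]
tcp_rot: [-3.141, 0.0, 1.683]
ft_force: [0.2, 0.6, -6.5]
opening: 0.654
grip_force: 30.0
```

Request:
carry_out(series=[[0,0,0,0],[0,0,0,0],[0,0,0,0],[0,0,0,0],[0,0,0,0]])

```text
t: 26.6
eef_pos: [567.1, 353.1, 13.3]
tcp_rot: [-3.141, 0.0, 1.683]
ft_force: [0.1, 0.1, -7.7]
opening: 0.653
grip_force: 30.0
```

7.7 N (about 0.79 kg), so this is the heavy one. The task says to heft all three, so I'll set it down and heft the third as well.

Request:
carry_out(series=[[0,0,-0.3,0],[0,0,-0.18,0],[0,0,-0.07,0],[0,0,-0.03,0],[0,0,0,0]])

```text
t: 27.1
eef_pos: [567.3, 353.1, -15.5]
tcp_rot: [-3.141, 0.0, 1.683]
ft_force: [0.4, -0.2, -8.0]
opening: 0.65
grip_force: 30.0
```

Request:
carry_out(series=[[0,0,-0.01,0],[0,0,0,0],[0,0,0,0],[0,0,0,0],[0,0,0,0]], fingers=-1)

```text
t: 27.6
eef_pos: [567.5, 353.3, -15.4]
tcp_rot: [3.141, -0.0, 1.683]
ft_force: [-0.2, -0.4, -0.0]
opening: 0.984
grip_force: 0.0
```

Request:
carry_out(series=[[0,0,0.3,0],[0,0,0.6,0],[0,0,0.7,0],[0,0,0,0],[0,0,0,0]])

```text
t: 28.1
eef_pos: [567.7, 353.4, 65.8]
tcp_rot: [3.139, -0.001, 1.683]
ft_force: [0.8, -0.3, -0.6]
opening: 0.997
grip_force: 0.0
```

Request:
carry_out(series=[[0,-0.95,0,-0.27],[0,-0.95,0,-0.27],[0,-0.95,0,-0.27],[0,-0.95,0,-0.27],[0.2,-0.95,0,-0.27]])

```text
t: 28.6
eef_pos: [575.8, 113.9, 63.5]
tcp_rot: [-3.139, 0.0, 1.541]
ft_force: [0.2, 0.5, 0.1]
opening: 0.997
grip_force: 0.0
```

Request:
carry_out(series=[[0.24,-0.95,0,-0.27],[0.24,-0.95,0,-0.27],[0.24,-0.95,0,-0.27],[0.24,-0.95,0,-0.27],[0.24,-0.95,0,-0.27]])

```text
t: 29.1
eef_pos: [636.9, -123.8, 63.4]
tcp_rot: [-3.14, -0.0, 1.399]
ft_force: [0.5, 0.4, 0.1]
opening: 1.0
grip_force: 0.0
```

Request:
carry_out(series=[[0.24,-0.95,0,-0.27],[0.24,-0.95,0,-0.27],[0,-0.39,0,0],[0,0,0,0],[0,0,0,0]])

```text
t: 29.6
eef_pos: [660.6, -235.5, 63.4]
tcp_rot: [-3.14, -0.001, 1.344]
ft_force: [-0.5, -0.5, 0.0]
opening: 0.997
grip_force: 0.0
```

Request:
carry_out(series=[[0.02,-0.02,-0.6,0],[0,0,-0.5,0],[0,0,-0.29,0],[0,0,-0.13,0],[0,0,-0.06,0]])

```text
t: 30.1
eef_pos: [662.5, -236.5, -14.9]
tcp_rot: [-3.141, -0.0, 1.345]
ft_force: [-0.1, 0.2, 1.0]
opening: 1.0
grip_force: 0.0
```

Request:
carry_out(series=[[0,0,0,0],[0,0,0,0],[0,0,0,0],[0,0,0,0],[0,0,0,0]], fingers=1)

```text
t: 30.6
eef_pos: [662.5, -237.5, -14.4]
tcp_rot: [3.141, 0.0, 1.344]
ft_force: [-1.2, 0.4, 2.1]
opening: 0.649
grip_force: 30.0
```

Request:
carry_out(series=[[0,0,0,0],[0,0,0,0],[0,0,0.1,0],[0,0,0.3,0],[0,0,0.2,0]])

```text
t: 31.1
eef_pos: [662.6, -237.4, 16.6]
tcp_rot: [3.141, 0.0, 1.344]
ft_force: [1.2, -1.0, -1.9]
opening: 0.649
grip_force: 30.0
```

Request:
carry_out(series=[[0,0,0,0],[0,0,0,0],[0,0,0,0],[0,0,0,0],[0,0,0,0]])

```text
t: 31.6
eef_pos: [662.1, -237.3, 14.8]
tcp_rot: [-3.141, -0.0, 1.344]
ft_force: [0.4, 0.0, -3.4]
opening: 0.648
grip_force: 30.0
```

3.4 N, so a light one. I'll set it back and return for the heavy tin.

Request:
carry_out(series=[[0,0,-0.3,0],[0,0,-0.18,0],[0,0,-0.07,0],[0,0,-0.03,0],[0,0,0,0]])

```text
t: 32.1
eef_pos: [662.2, -237.3, -14.1]
tcp_rot: [-3.141, -0.0, 1.344]
ft_force: [0.5, 1.0, -2.4]
opening: 0.65
grip_force: 30.0
```

Request:
carry_out(series=[[0,0,-0.005,0],[0,0,0,0],[0,0,0,0],[0,0,0,0],[0,0,0,0]], fingers=-1)

```text
t: 32.6
eef_pos: [662.4, -237.4, -14.0]
tcp_rot: [3.141, 0.0, 1.344]
ft_force: [-0.1, -0.5, -0.2]
opening: 0.98
grip_force: 0.0
```

Request:
carry_out(series=[[0,0,0.3,0],[0,0,0.6,0],[0,0,0.7,0],[0,0,0,0],[0,0,0,0]])

```text
t: 33.1
eef_pos: [662.7, -237.5, 67.6]
tcp_rot: [3.139, 0.001, 1.344]
ft_force: [-0.2, -0.5, -0.8]
opening: 1.002
grip_force: 0.0
```

Request:
carry_out(series=[[-0.24,0.95,0,0.27],[-0.24,0.95,0,0.27],[-0.24,0.95,0,0.27],[-0.24,0.95,0,0.27],[-0.24,0.95,0,0.27]])

```text
t: 33.6
eef_pos: [601.0, 1.9, 65.2]
tcp_rot: [-3.14, -0.0, 1.486]
ft_force: [1.3, 0.6, -0.4]
opening: 1.0
grip_force: 0.0
```

Request:
carry_out(series=[[-0.24,0.95,0,0.27],[-0.24,0.95,0,0.27],[-0.2,0.95,0,0.27],[0,0.95,0,0.27],[0,0.95,0,0.27]])

```text
t: 34.1
eef_pos: [567.3, 239.5, 65.3]
tcp_rot: [-3.14, 0.0, 1.628]
ft_force: [0.6, -0.2, 0.9]
opening: 0.999
grip_force: 0.0
```

Request:
carry_out(series=[[0,0.95,0,0.27],[0,0.95,0,0.27],[0,0.39,0,0],[0,0,0,0],[0,0,0,0]])

```text
t: 34.6
eef_pos: [567.8, 351.4, 65.2]
tcp_rot: [-3.14, 0.001, 1.683]
ft_force: [-0.2, -0.7, -0.6]
opening: 0.998
grip_force: 0.0
```

Request:
carry_out(series=[[0,0.04,-0.6,0],[0,0,-0.5,0],[0,0,-0.3,0],[0,0,-0.15,0],[0,0,-0.06,0]])

```text
t: 35.1
eef_pos: [568.6, 353.4, -14.8]
tcp_rot: [-3.141, 0.0, 1.682]
ft_force: [0.5, -0.5, -0.4]
opening: 1.001
grip_force: 0.0
```

Request:
carry_out(series=[[0,0,0,0],[0,0,0,0],[0,0,0,0],[0,0,0,0],[0,0,0,0]], fingers=1)

```text
t: 35.6
eef_pos: [567.7, 354.2, -14.1]
tcp_rot: [-3.141, 0.0, 1.683]
ft_force: [1.2, 0.7, 1.8]
opening: 0.651
grip_force: 30.0
```

Request:
carry_out(series=[[0,0,0,0],[0,0,0.3,0],[0,0,0.5,0],[0,0,0.6,0],[0,0,0.2,0]])

```text
t: 36.1
eef_pos: [569.4, 354.6, 68.4]
tcp_rot: [3.138, -0.001, 1.683]
ft_force: [0.5, -0.2, -7.9]
opening: 0.648
grip_force: 30.0
```

Request:
carry_out(series=[[-0.6,0,0,0],[-0.2,-0.3,0,0.8],[0,-0.6,0,1],[0,-0.6,0,1],[0,-0.6,0,1]])

```text
t: 36.6
eef_pos: [527.7, 248.1, 64.9]
tcp_rot: [-3.141, -0.0, 2.086]
ft_force: [0.7, 0.2, -9.0]
opening: 0.655
grip_force: 30.0
```

Request:
carry_out(series=[[0.1,-0.7,0,1],[0.1,-0.7,0,1],[0.1,-0.7,0,1],[0.1,-0.7,0,1],[0.1,-0.7,0,1]])

```text
t: 37.1
eef_pos: [553.1, 72.7, 65.0]
tcp_rot: [-3.141, -0.001, 2.609]
ft_force: [0.6, 0.3, -8.3]
opening: 0.65
grip_force: 30.0
```

Request:
carry_out(series=[[0.16,-0.6,0,1],[0.16,-0.6,0,1],[0.16,-0.6,0,1],[0,-0.3,0,0.8],[0,-0.1,0,0.15]])

```text
t: 37.6
eef_pos: [577.0, -37.5, 64.8]
tcp_rot: [-3.142, -0.001, 3.018]
ft_force: [-0.6, 0.6, -7.7]
opening: 0.647
grip_force: 30.0
```

Request:
carry_out(series=[[0,0,0,0],[0,0,0,0],[0,0,0,0],[0,0,0,0],[0,0,0,0]])

```text
t: 38.1
eef_pos: [577.3, -35.3, 65.5]
tcp_rot: [3.141, 0.0, 3.019]
ft_force: [-0.4, 0.1, -7.8]
opening: 0.648
grip_force: 30.0
```

Request:
carry_out(series=[[0.01,-0.06,-0.3,0],[0,0,-0.2,0],[0,0,-0.1,0],[0,0,-0.05,0],[0,0,-0.01,0]])

```text
t: 38.6
eef_pos: [577.8, -38.7, 32.3]
tcp_rot: [3.141, -0.0, 3.018]
ft_force: [-0.0, 0.6, -7.3]
opening: 0.651
grip_force: 30.0
```

Request:
carry_out(series=[[0,0,-0.01,0],[0,0,-0.01,0],[0,0,0,0],[0,0,0,0],[0,0,0,0]])

```text
t: 39.1
eef_pos: [578.1, -38.9, 31.9]
tcp_rot: [3.142, 0.001, 3.018]
ft_force: [0.2, 0.5, -1.2]
opening: 0.652
grip_force: 30.0
```

The weight has come onto the stack. I'll release, rise, clear off and check.

Request:
carry_out(series=[[0,0,0,0],[0,0,0,0],[0,0,0,0],[0,0,0,0],[0,0,0.05,0]], fingers=-1)

```text
t: 39.6
eef_pos: [577.7, -38.8, 33.9]
tcp_rot: [3.141, -0.0, 3.018]
ft_force: [0.8, -0.0, 0.5]
opening: 0.982
grip_force: 0.0
```

Request:
carry_out(series=[[0,0,0.3,0],[0,0,0.6,0],[0,0,0.8,0],[0,0,0.8,0],[-0.5,0,0.6,0]])

```text
t: 40.1
eef_pos: [554.6, -39.1, 191.4]
tcp_rot: [-3.141, 0.003, 3.018]
ft_force: [-1.1, -0.3, 0.2]
opening: 0.997
grip_force: 0.0
```

Request:
carry_out(series=[[-0.5,-0.8,0,0],[-0.5,-0.8,0,0],[-0.5,-0.8,0,0],[-0.5,-0.8,0,0],[-0.5,-0.8,0,0]])

```text
t: 40.6
eef_pos: [426.6, -240.2, 189.3]
tcp_rot: [-3.141, 0.001, 3.018]
ft_force: [0.7, -0.6, -0.7]
opening: 1.003
grip_force: 0.0
```

```bash
python3 - <<'E'
from fit import *
r=[]
for n in("top","scene"):
    I=env.read_camera(n)[:,:,::-1].copy(); cv2.imwrite(f"pics/{n}6.png",I)
    for P,f in ((box(577.9,-38.9,np.radians(173.1),110,62,46,116),(0,255,0)),(box(617.6,-43.7,np.radians(83.1),160,30,26,46),(0,0,255)),(box(538.2,-34.1,np.radians(83.1),160,30,26,46),(0,0,255))):
        cv2.polylines(I,[np.int32(np.round(proj(n,P)[[4,5,7,6]]))],True,f,1)
    I=I[:,80:520] if n=="top" else I[:,90:550]
    r.append(cv2.resize(I,(400,int(I.shape[0]*400/I.shape[1]))))
h=min(x.shape[0] for x in r)
cv2.imwrite("pics/fin.png",np.hstack([x[:h] for x in r]))
E
```

```text
(no output)
```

View pics/fin.png

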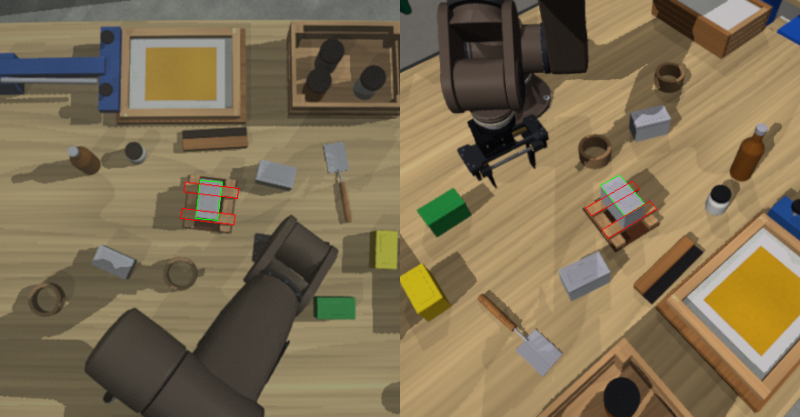

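The heavy tin stands centred across both laid slats, at top (209,200) and scene (623,197). The other two tins stand upright where they were and nothing else has moved.

```bash
python3 -c "
from cell import env
print(env.job_done())"
```

```text
the job is handed in; nothing more can be done
None
```

The job is handed in at about 41 s: both slats lie square and centred across the stack, the heaviest tin (about 0.79 kg; the others about 0.30 and 0.35) stands on the middle bridging both, the other two tins stand upright on the table, and nothing else moved; one probing touch on a slat reached 111 N at the wrist, under the 120 N limit.

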